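# Teat to the bottle with tongs

### The arm

A 6-joint arm with a two-finger parallel gripper is mounted at the origin on the work surface. World frame = base frame: x ahead of the robot, y to its left, z up, the work surface at z = 0. Lengths are in m, angles in rad, forces in N, time in s.
With the tool pointing down it reaches from about 0.375 to 0.9 m from the base axis. Payload 3.1 kg.
Tool frame: the origin (TCP) lies between the finger pads; the fingertips stand 22 mm ahead of it and the grasp point (between the pads) lies 3 mm ahead of it; z points along the fingers, y is the line along which they close (so a half turn about z gives the same grasp; the last joint's range is limited). The gripper opens to 87 mm and grips with 3 to 60 N. Pads are 19 mm wide; open, the fingers measure 117 mm over their backs; the gripper's body (75 mm by 190 mm) begins 51 mm behind the grasp point.
Start: joints at [1.065, 0.527, 1.433, -0, 1.181, -0.178], TCP at [0.201, 0.592, 0.245] pointing down, gripper open.
Joint ranges: [-3.08, 3.08], [-0.75, 2.2], [0.22, 2.44], [-1.43, 4.57], [0, 2.65], [-2.85, 2.85]. Speed limits (rad/s): [2.79, 2.79, 3.14, 3.14, 3.14, 3.14].

### API

Orientations are given as a unit quaternion [x, y, z, w].
In Python, from rig import robot gives the robot as it stands.
- The arm moves only by the tool move_arm, never from a script. Its argument "series" is text: rows parted by semicolons, each of 6 numbers parted by spaces: the shift along the tool's x, y, z in mm, then the turn, a rotation vector about the tool's x, y, z in degrees. In form: dx dy dz ax ay az; .... A call has 1 to 8 rows; each row is the pose to reach, as a shift and turn from the pose commanded when the call began, along the tool's axes at that moment; what a row does not reach only later rows make up. A row lasts 1/12 s, in which the tool goes at most 41.7 mm and 7.16 degrees, less where a joint would pass 70% of its speed; a pose out of reach is approached as far as the arm can. A call with a gripper value outside its range is refused whole. "jaw" is the opening, from 0 (shut) to 1 (fully open), set as the call begins (left out, the last holds). The fingers move at their own pace and stop on an object; "newtons" is the grip in N (left out, the last holds). Time passes only in rows, so rows that repeat a pose let the fingers close. It gives the time, the measured TCP pose, the force, the opening and the grip force at its end, in the units of the state.
- robot.get_obs(): the state, without advancing time (a new reading comes with each control period).
- robot.camera(name): name is "side" or "top"; returns a dict with "img" (480x640x3 uint8, red, green, blue), "mtx" (3x3 intrinsics, pixels), "world_to_cam" (4x4, takes a point from world to camera coordinates). Camera axes: x right, y down, z forward; pixel columns grow to the right and rows downward; lengths in m; the calibration is good to about 2 mm. A picture is of the moment at which its call begins. There is no depth.
- robot.hand_in(): hands the job in; it is judged then, once.
Trained networks look in a picture, given as the dict that the camera call returned (one of the last four; its "shot" number tells which), for a name from the list of things; names that differ only in an ending like _2 or _b are one class to them, and where a whole thing is asked for, a point or a joint stands for the part that bears it (a point fixed in the world has none). Each returns a list of dicts, best first, with "p" (0 to 1); they miss things now and then, are a little off and sometimes report something else, mostly with a low value. They report only what shows in the picture. A call takes as long as a camera call. They do not tell look-alikes from the thing itself.
- robot.search_frame(picture, thing): "xyz" ([x, y, z] in m, in world coordinates, good to about 4 mm: the middle of the surface that is visible of it).
- robot.tip_of(picture, thing): "xyz" ([x, y, z] in m, in world coordinates, good to about 4 mm: a listed point, or the origin of a listed thing).
The state is a dict: "time": time; "q": joint angles; "joint_velocities": joint speeds; "joint_torque": joint torques, N m; "position": TCP position; "tool_rot": TCP orientation; "ft_force": force on the tool from outside, world axes, zero at the start; "moment": the same for the moment, N m; "grip_width": finger opening in m; "grip_force": force on a finger pad.
Only numpy, scipy, OpenCV 4.12 (cv2) and the standard library are available. Lean on these libraries where they do the work, as an engineer would, in place of code of your own. Each camera call takes 0.05 s, during which the arm holds its last target. There are 200 camera calls.

### The job

Pick up the tongs and with them take the clean teat (the screw ring with the nipple on top) off the drying tray, never letting the gripper touch it. Finish still gripping the tongs, holding the teat upright and still, centred over the mouth of the open glass bottle and about one to five centimetres above it, touching nothing but the tongs. Leave the cap, the dosing cup, both bottles and the yellow scoop where they are.

Things in the scene. Friction and masses are not known exactly. Their poses are not given: they have to be found in the camera images.
- tongs: Steel tongs, 120 g, 215 mm long, lying with both arms side by side (upright strips 22 mm tall), closing level. Origin: underside, midway between the arms at the grey flat finger grips (x = -26 to 26 mm). x to the tips, y to the left arm (fixed to this frame), z up. Jaw pads x = 77 to 113 mm. Open: 52 mm over the finger grips, 64 mm jaw gap, 75 mm over the jaws
- tongs_pin (a point): the tongs' hinge pin (vertical, 18 mm thick), 90 mm behind the finger grips, 11 mm above the underside; the right arm (at -y) turns on it
- tongs_jaw (a joint): angle of the tongs' right arm: 0 = open (64 mm jaw gap), grows as they close, 0.13 rad at a 40 mm gap, at most 0.3. 1 mm squeezed off at the finger grips takes 2 mm off the jaw gap. A spring opens them: 4.5 N at the finger grips when open, 7 N at a 40 mm gap, so that a part-closed gripper keeps hold of the still open tongs
- left_tip (a point): inner face of the left jaw pad, in the middle of its length, 95 mm ahead of the tongs' origin and 11 mm above their underside
- right_tip (a point): the same point on the right jaw pad; an item is held midway between the two
- teat: the teat fitted in its white screw ring, standing nipple up on the tray, about 30 g: ring 40 mm in diameter and 18 mm tall, above it a beige dome narrowing to a nipple, 52 mm tall in all. Origin: centre of the underside, z up
- tray: flat fixed drying tray, 130 mm (x) by 300 mm (y) by 16 mm high, no rim; origin: centre of its underside, on the worktop. Teat, cap and dosing cup stand on it in a row along its y, about 95 mm apart, in any order
- cap: flat-topped white screw cap, 40 mm in diameter, 20 mm tall, on the tray; leave alone. Origin: underside centre
- dose_cup: small open white dosing cup, 38 mm rim, 32 mm tall, on the tray; leave alone. Origin: underside centre
- bottle_open: open glass feeding bottle standing on the worktop, 56 mm in diameter, 125 mm tall, neck 38 mm in diameter, loose, about 220 g. Origin: underside centre
- mouth (a point): centre of the open bottle's mouth, at the rim, 125 mm above the worktop
- bottle_closed: the same bottle with a white screw cap on, 133 mm tall; leave alone. Origin: underside centre
- scoop: yellow measuring scoop, bowl 38 mm wide and 26 mm tall (origin: underside centre of the bowl), handle 85 mm towards its -x; leave alone
Not all that is in view belongs to the job. There is more than one size of the tongs; the job needs the smallest. What is shaped like the bottle_open but green is not meant.

How it is judged:
On the way, in this order (a step that is already met when the one before it is completed fails the run):
1. the gripper holds the tongs clear of the worktop, the teat still in its place (height (world z) of tongs above 0.03 m and contact force between the fingers and tongs above 1 N and distance of teat from where it was at the start of the episode below 0.015 m), for 0.2 s.
2. the teat is pinched between the jaws of the held tongs and lifted off the tray (distance between teat and left_tip below 0.036 m and distance between teat and right_tip below 0.036 m and contact force between teat and tongs above 0.3 N and contact force between the fingers and tongs above 1 N and height (world z) of teat above 0.04 m), for 0.2 s.
At the end, for the whole second after the job is handed in: The fingers grip the tongs, the teat is pinched between their jaws and touches nothing else; the underside of its ring is 3 to 70 mm above the open bottle's mouth, its axis within 22 mm of the mouth's centre, tilted less than 0.4 rad and moving under 30 mm/s; the bottle stands upright, untouched (distance between teat and left_tip below 0.036 m and distance between teat and right_tip below 0.036 m and contact force between teat and tongs above 0.3 N and contact force between the fingers and tongs above 1 N and value of joint tongs_jaw above 0.06 rad and horizontal distance between teat and mouth below 0.022 m and z of teat in the frame of mouth between 0.003 and 0.07 m and angle between teat's own z axis and vertical below 0.4 rad and linear speed of teat below 0.03 m/s and contact force between each of teat, the arm, tongs and bottle_open below 0.05 N and not (contact force between any of the arm, the fingers and teat above 0.3 N) and angle between bottle_open's own z axis and vertical below 0.1 rad); the arm keeps its last pose, push and grip.
It fails at once if the gripper or arm touches the teat (contact force between any of the arm, the fingers and teat above 0.3 N).
It fails at once if the cap, the dosing cup, a bottle or the scoop is shoved more than 30 mm (distance of any of cap, dose_cup, bottle_open, bottle_closed, scoop from where it was at the start of the episode above 0.03 m).
It fails at once if a bottle, the cap or the dosing cup is tipped (angle between any of bottle_open, bottle_closed, cap, dose_cup's own z axis and vertical above 0.4 rad).
It also fails if it takes over 48 s, if anything falls off the work surface, if the arm or the gripper's body presses on something with over 40 N, if the wrist force passes 120 N, or if a joint passes its speed limit or range.

## Working session

There is one attempt and no reset: what is moved stays moved. The work goes in short steps, Python scripts to look and compute and a tool call to move; the robot and the scene stay as the last step left them, time stands still between calls to the robot, and variables do not carry over. Pictures are saved under pics/ and viewed, at most 10 in all, crops included, and the job is handed in when it is done.

Besides the shell and the picture viewer there is one more tool, called after "Call:" as name(argument=value, ...) on one line, values as JSON. move_arm: Moves the arm, as the interface text tells. Its arguments: {"type":"object","properties":{"series":{"type":"string"},"jaw":{"type":"number"},"newtons":{"type":"number"}},"required":["series"]}

```bash
mkdir -p pics
cat > h.py <<'E'
from rig import robot
import numpy as np, cv2
def px(c,p):
    q=c["world_to_cam"]@np.append(p,1); u=c["mtx"]@q[:3]; return u[:2]/u[2]
def ray(c,uv,z):
    R=c["world_to_cam"][:3,:3];t=c["world_to_cam"][:3,3]
    o=-R.T@t; d=R.T@np.linalg.solve(c["mtx"],[uv[0],uv[1],1]); return o+d*(z-o[2])/d[2]
def save(c,n,box=None,s=1):
    i=c["img"][:,:,::-1]
    if box: i=i[box[1]:box[3],box[0]:box[2]]
    cv2.imwrite("pics/"+n,cv2.resize(i,None,fx=s,fy=s,interpolation=cv2.INTER_CUBIC))
E
python3 - <<'E'
from h import *
for n in("top","side"):
    c=robot.camera(n); save(c,n+"0.png")
    print(n,(-c["world_to_cam"][:3,:3].T@c["world_to_cam"][:3,3]).round(3))
    for t in("tongs","tongs_pin","left_tip","right_tip","teat","tray","cap","dose_cup","bottle_open","mouth","bottle_closed","scoop"):
        for d in robot.tip_of(c,t)[:4]: print(t,np.round(d["xyz"],3),px(c,d["xyz"]).round(),round(d["p"],2))
E
```

```text
top [0.353 0.014 1.319]
tongs [ 0.333 -0.108 -0.001] [365. 308.] 0.84
tongs [ 0.279  0.232 -0.001] [221. 328.] 0.73
tongs [ 0.499 -0.293 -0.   ] [442. 239.] 0.64
tongs_pin [ 0.218 -0.12   0.017] [370. 358.] 0.96
tongs_pin [0.345 0.146 0.011] [258. 301.] 0.86
tongs_pin [ 0.407 -0.292  0.011] [443. 278.] 0.75
left_tip [ 0.592 -0.256  0.012] [428. 200.] 0.93
left_tip [ 0.45  -0.052  0.011] [342. 258.] 0.65
left_tip [0.168 0.305 0.015] [187. 376.] 0.55
right_tip [ 0.594 -0.325  0.013] [456. 200.] 0.74
right_tip [ 0.46  -0.135  0.013] [377. 254.] 0.69
right_tip [0.234 0.36  0.016] [164. 347.] 0.56
right_tip [ 0.597 -0.254  0.011] [427. 198.] 0.31
teat [0.661 0.112 0.016] [275. 169.] 0.63
tray [0.642 0.022 0.   ] [313. 179.] 0.79
cap [ 0.635 -0.077  0.015] [354. 181.] 0.78
cap [0.702 0.267 0.003] [213. 153.] 0.32
dose_cup [0.651 0.026 0.017] [311. 174.] 0.46
bottle_open [ 0.486  0.414 -0.002] [149. 240.] 0.92
bottle_open [0.469 0.325 0.006] [185. 247.] 0.87
bottle_open [ 0.597 -0.321  0.009] [454. 199.] 0.48
mouth [0.471 0.326 0.126] [172. 241.] 0.79
mouth [0.49  0.417 0.125] [131. 232.] 0
[... 564 characters left out ...]
tip [0.169 0.304 0.017] [144. 238.] 0.81
right_tip [ 0.459 -0.132  0.013] [347. 317.] 0.77
teat [0.662 0.111 0.016] [368. 221.] 0.53
cap [ 0.629 -0.074  0.014] [402. 270.] 0.72
dose_cup [0.649 0.025 0.017] [384. 241.] 0.8
dose_cup [0.699 0.269 0.   ] [348. 191.] 0.63
dose_cup [ 0.41  -0.294  0.007] [371. 392.] 0.41
bottle_open [ 0.494  0.417 -0.003] [256. 186.] 0.81
bottle_open [0.471 0.326 0.006] [261. 202.] 0.61
mouth [0.486 0.416 0.119] [249. 147.] 0.86
mouth [0.473 0.324 0.125] [258. 162.] 0.76
mouth [ 0.631 -0.075  0.015] [403. 270.] 0.41
bottle_closed [ 0.567  0.315 -0.002] [297. 197.] 0.92
bottle_closed [ 0.596 -0.322  0.01 ] [467. 359.] 0.62
scoop [0.696 0.266 0.002] [348. 191.] 0.69
```

```bash
ls; python3 -c "
from rig import robot;o=robot.get_obs();print(o)"
```

```text
h.py
pics
{'time': 1.3, 'q': array([ 1.06551961e+00,  5.27512997e-01,  1.43269896e+00, -2.91444535e-05,
        1.18140942e+00, -1.78500635e-01]), 'joint_velocities': array([ 0.00021886, -0.00086447, -0.0001463 , -0.00061693, -0.00057258,
        0.00040853]), 'joint_torque': array([-1.38919077e-04, -4.40007019e+01, -1.76988637e+01,  6.33729016e-02,
        5.02531696e-02,  2.18020836e-05]), 'position': array([0.20058648, 0.59190973, 0.24454074]), 'tool_rot': array([ 1.62656593e-01,  9.86682742e-01, -1.80487498e-05,  7.88659975e-06]), 'ft_force': array([-0.49763249, -0.43068736,  0.26993114]), 'moment': array([-0.00980942, -0.0008243 , -0.0429662 ]), 'grip_force': 0.0, 'grip_width': 0.08705099321175795}
```

Run:
```python
import cv2
i=cv2.imread("pics/top0.png")
cv2.imwrite("pics/topc.png",cv2.resize(i[120:400,100:500],None,fx=2,fy=2,interpolation=cv2.INTER_CUBIC))
```

```text
(no output)
```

View pics/topc.png

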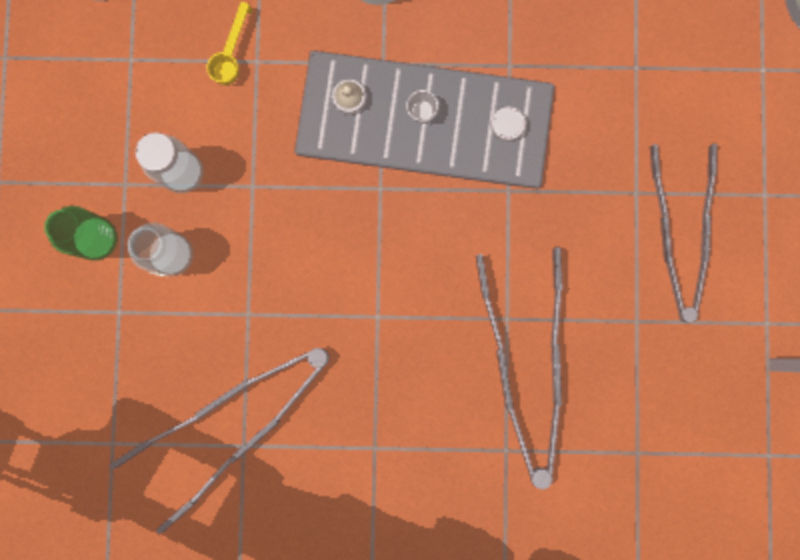

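View pics/side0.png

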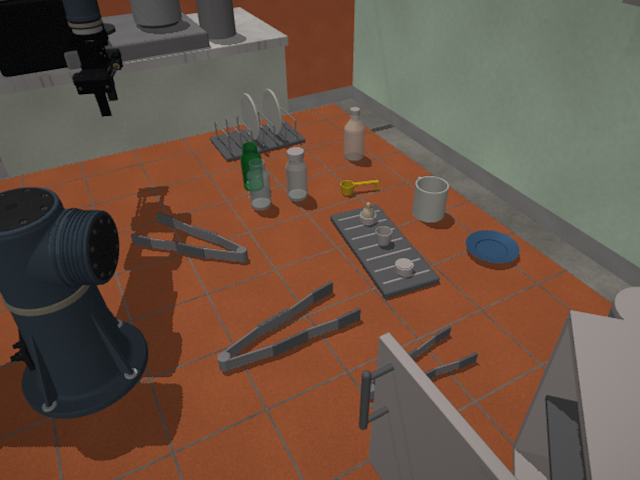

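Run:
```python
from h import *
i=cv2.imread("pics/top0.png")
cv2.imwrite("pics/tongsc.png",cv2.resize(i[140:400,380:640],None,fx=2.3,fy=2.3,interpolation=cv2.INTER_CUBIC))
c=robot.camera("top")
for z in(0,.3,.45,.7): print(z,ray(c,(487,302),z).round(3),ray(c,(520,302),z).round(3))
pt=lambda x,y:(100+x/2,120+y/2)
for n,p,z in(("pin",(689,315),.02),("lt",(656,148),.022),("rt",(714,148),.022),("mouth",(146,243),.125),("teatring",(349,97),.03),("trayTL",(312,52),.016),("TR",(553,83),.016),("BL",(296,154),.016),("BR",(541,186),.016)): print(n,ray(c,pt(*p),z).round(3))
```

```text
0 [ 0.352 -0.398  0.   ] [ 0.353 -0.477  0.   ]
0.3 [ 0.352 -0.304  0.3  ] [ 0.353 -0.365  0.3  ]
0.45 [ 0.352 -0.258  0.45 ] [ 0.353 -0.309  0.45 ]
0.7 [ 0.353 -0.179  0.7  ] [ 0.353 -0.216  0.7  ]
pin [ 0.407 -0.293  0.02 ]
lt [ 0.606 -0.255  0.022]
rt [ 0.607 -0.324  0.022]
mouth [0.471 0.323 0.125]
teatring [0.66  0.113 0.03 ]
trayTL [0.718 0.16  0.016]
TR [ 0.684 -0.132  0.016]
BL [0.592 0.176 0.016]
BR [ 0.558 -0.118  0.016]
```

View pics/tongsc.png

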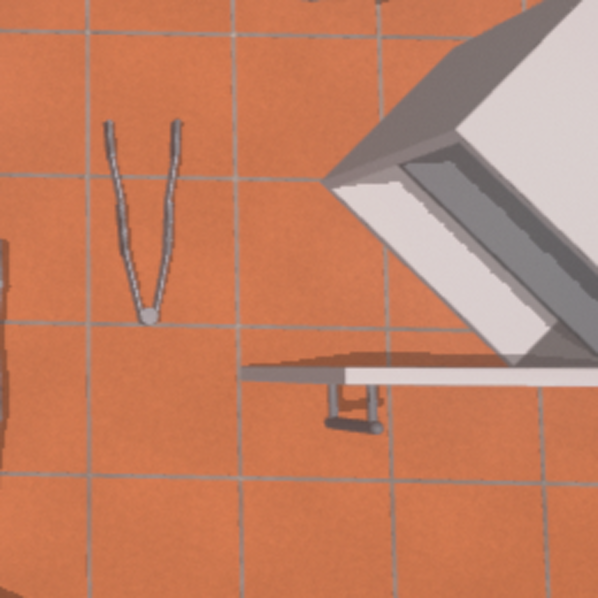

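Three tongs: (365,308) with pin 117 mm behind the origin, (221,328) with 113 mm, and (442,239) with 91 mm. The last matches the stated 90 mm and is visibly the smallest, lying by the open cabinet door (door edge at y≈-0.40). The open clear bottle is at (172,241). The green one at (131,232) is the decoy and the capped one is at (190,206). The teat (beige nipple) is at (275,169) on the tray.

Call:
move_arm(series="-290 -146 0 0 0 -18.7;-290 -146 0 0 0 -18.7;-290 -146 0 0 0 -18.7;-290 -146 0 0 0 -18.7;-290 -146 0 0 0 -18.7;-290 -146 0 0 0 -18.7;-290 -146 0 0 0 -18.7;-290 -146 0 0 0 -18.7", jaw=1, newtons=20)

```text
time: 2.02
position: [0.43, 0.3587, 0.2448]
tool_rot: [0.0, 1.0, 0.0, 0.0]
ft_force: [0.3, 0.6, 0.1]
grip_width: 0.087
grip_force: 0.0
```

Call:
move_arm(series="-68 -325 0 0 0 0;-68 -325 0 0 0 0;-68 -325 0 0 0 0;-68 -325 0 0 0 0;-68 -325 0 0 0 0;-68 -325 0 0 0 0;-68 -325 0 0 0 0;-68 -325 0 0 0 0")

```text
time: 2.68
position: [0.4965, 0.0334, 0.2449]
tool_rot: [0.0, 1.0, -0.0, 0.0]
ft_force: [0.7, 0.5, -0.3]
grip_width: 0.0872
grip_force: 0.0
```

Call:
move_arm(series="0 -326 70 0 0 0;0 -326 70 0 0 0;0 -326 70 0 0 0;0 -326 70 0 0 0;0 -326 70 0 0 0;0 -326 70 0 0 0;0 -326 70 0 0 0;0 -326 70 0 0 0")

```text
time: 3.35
position: [0.4958, -0.2926, 0.1743]
tool_rot: [0.0, 1.0, -0.0, 0.0]
ft_force: [1.1, 0.6, -0.4]
grip_width: 0.0868
grip_force: 0.0
```

Run:
```python
from h import *
o=robot.get_obs();print(o["time"],o["position"].round(4),o["q"].round(2))
c=robot.camera("top"); save(c,"near.png",(380,140,540,300),3.5)
for t in("tongs","tongs_pin","left_tip","right_tip"):
    for d in robot.tip_of(c,t)[:3]: print(t,np.round(d["xyz"],3),px(c,d["xyz"]).round(),round(d["p"],2))
```

```text
3.35 [ 0.4958 -0.2926  0.1743] [-0.73  0.55  1.63  0.    0.96 -2.3 ]
tongs [ 0.277  0.23  -0.   ] [222. 329.] 0.56
tongs_pin [0.347 0.145 0.011] [258. 300.] 0.57
tongs_pin [ 0.218 -0.119  0.018] [370. 358.] 0.47
tongs_pin [ 0.598 -0.323  0.009] [455. 199.] 0.27
left_tip [0.168 0.303 0.011] [188. 376.] 0.76
left_tip [ 0.593 -0.26   0.01 ] [429. 200.] 0.6
right_tip [0.236 0.36  0.019] [165. 346.] 0.65
right_tip [ 0.599 -0.322  0.012] [455. 198.] 0.64
```

View pics/near.png

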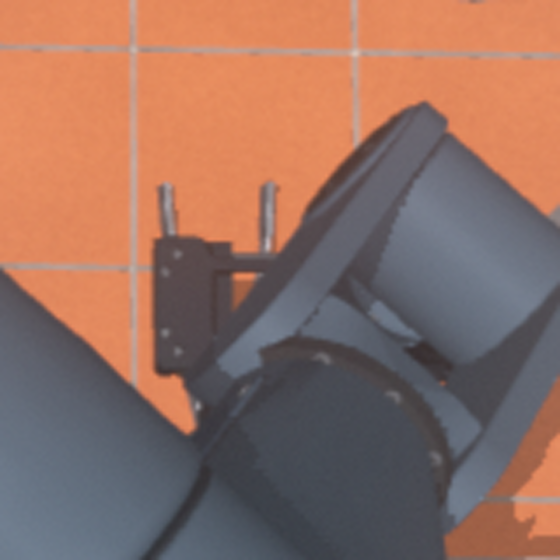

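Run:
```python
from h import *
c=robot.camera("side"); save(c,"side1.png")
```

```text
(no output)
```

View pics/side1.png

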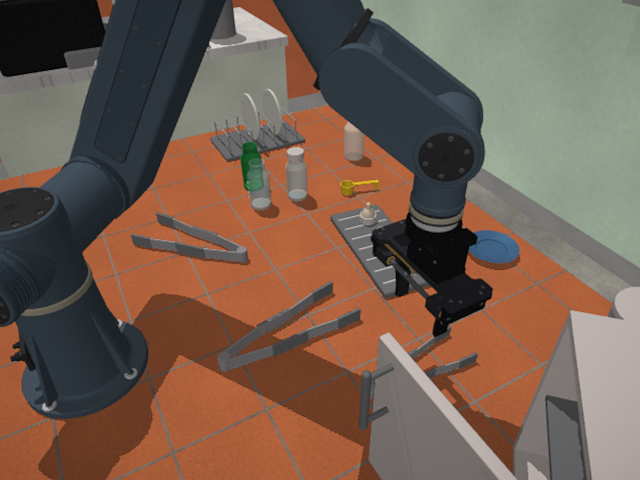

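Run:
```python
from h import *
c=robot.camera("side")
for n,p in(("cover",(445,155)),("doortop",(381,335))):
    for z in(.2,.23,.26,.28,.3,.35,.4,.45): print(n,ray(c,p,z).round(3))
```

```text
cover [0.794 0.025 0.2  ]
cover [ 0.755 -0.016  0.23 ]
cover [ 0.716 -0.057  0.26 ]
cover [ 0.69  -0.085  0.28 ]
cover [ 0.664 -0.112  0.3  ]
cover [ 0.6   -0.181  0.35 ]
cover [ 0.535 -0.249  0.4  ]
cover [ 0.47  -0.318  0.45 ]
doortop [ 0.391 -0.333  0.2  ]
doortop [ 0.375 -0.354  0.23 ]
doortop [ 0.359 -0.375  0.26 ]
doortop [ 0.348 -0.389  0.28 ]
doortop [ 0.338 -0.403  0.3  ]
doortop [ 0.311 -0.437  0.35 ]
doortop [ 0.284 -0.472  0.4  ]
doortop [ 0.258 -0.507  0.45 ]
```

Call:
move_arm(series="-2 0 40 0 0 0;-2 0 80 0 0 0;-2 0 110 0 0 0;-2 0 120 0 0 0;-2 0 120 0 0 0")

```text
time: 4.12
position: [0.4969, -0.2878, 0.0525]
tool_rot: [-0.001, 1.0, 0.002, -0.002]
ft_force: [0.0, 0.7, 0.9]
grip_width: 0.0869
grip_force: 0.0
```

Call:
move_arm(series="0 0 15 0 0 0;0 0 28 0 0 0;0 0 28 0 0 0;0 0 28 0 0 0")

```text
time: 4.45
position: [0.4984, -0.2902, 0.0273]
tool_rot: [-0.0, 1.0, -0.0, 0.0]
ft_force: [0.6, 0.0, -0.1]
grip_width: 0.0869
grip_force: 0.0
```

Call:
move_arm(series="0 0 2 0 0 0;0 0 2 0 0 0;0 0 2 0 0 0;0 0 2 0 0 0;0 0 2 0 0 0;0 0 2 0 0 0;0 0 2 0 0 0;0 0 2 0 0 0", jaw=0.57, newtons=25)

```text
time: 5.12
position: [0.4983, -0.2907, 0.0248]
tool_rot: [0.0, 1.0, -0.0, 0.0]
ft_force: [1.2, 0.5, 0.5]
grip_width: 0.0508
grip_force: 5.2
```

Call:
move_arm(series="0 0 -10 0 0 0;0 0 -25 0 0 0;0 0 -45 0 0 0;0 0 -65 0 0 0;0 0 -85 0 0 0;0 0 -100 0 0 0;0 0 -100 0 0 0;0 0 -100 0 0 0")

```text
time: 5.78
position: [0.4983, -0.2905, 0.1255]
tool_rot: [0.0, 1.0, -0.001, 0.001]
ft_force: [-0.5, -1.1, -1.6]
grip_width: 0.0498
grip_force: 4.7
```

Run:
```python
from h import *
o=robot.get_obs();print(o["time"],o["position"].round(4),o["grip_width"],o["grip_force"])
for n in("side","top"):
  c=robot.camera(n); save(c,"lift_%s.png"%n,(380,180,540,300) if n=="side" else None,4 if n=="side" else 1)
  for t in("tongs","tongs_pin","left_tip","right_tip","teat"):
    for d in robot.tip_of(c,t)[:4]: print(n,t,np.round(d["xyz"],3),px(c,d["xyz"]).round(),round(d["p"],2))
```

```text
5.7833 [ 0.4983 -0.2905  0.1255] 0.04975635500466822 4.659497338871006
side tongs [ 0.498 -0.292  0.103] [418. 333.] 0.88
side tongs [0.277 0.236 0.   ] [199. 246.] 0.71
side tongs [ 0.329 -0.111 -0.   ] [282. 339.] 0.69
side tongs_pin [ 0.411 -0.293  0.113] [374. 350.] 0.62
side tongs_pin [0.351 0.14  0.01 ] [244. 256.] 0.6
side left_tip [0.17  0.303 0.02 ] [144. 237.] 0.93
side left_tip [ 0.452 -0.053  0.016] [324. 292.] 0.6
side right_tip [ 0.463 -0.131  0.014] [349. 315.] 0.87
side right_tip [0.234 0.356 0.018] [166. 219.] 0.83
side teat [0.662 0.11  0.016] [369. 221.] 0.79
side teat [ 0.411 -0.294  0.108] [374. 352.] 0.53
top tongs [0.281 0.231 0.003] [222. 327.] 0.66
top tongs_pin [0.348 0.147 0.01 ] [258. 299.] 0.9
top tongs_pin [ 0.574  0.316 -0.001] [191. 205.] 0.64
top tongs_pin [ 0.218 -0.119  0.016] [370. 358.] 0.61
top left_tip [0.17  0.302 0.016] [188. 375.] 0.66
top left_tip [ 0.594 -0.258  0.111] [438. 192.] 0.53
top right_tip [ 0.574  0.318 -0.   ] [190. 205.] 0.72
top right_tip [0.233 0.359 0.015] [165. 347.] 0.57
top right_tip [ 0.597 -0.318  0.111] [464. 191.] 0.36
top teat [0.662 0.111 0.018] [276. 169.] 0.67
top teat [ 0.572  0.32  -0.003] [189. 206.] 0.25
```

View pics/lift_side.png

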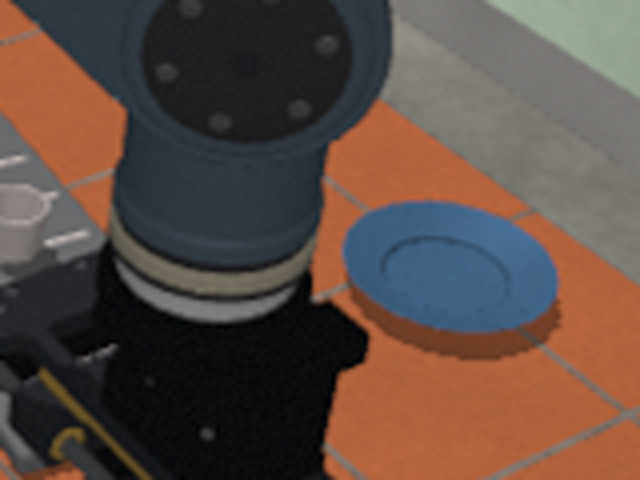

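Call:
move_arm(series="-2 10 0 0 0 0;-6 35 0 0 0 0;-11 65 0 0 0 0;-16 95 0 0 0 0;-21 125 0 0 0 0;-26 155 0 0 0 0;-31 185 0 0 0 0;-36 215 0 0 0 0")

```text
time: 7.05
position: [0.534, -0.0732, 0.1247]
tool_rot: [0.0, 1.0, 0.0, -0.0]
ft_force: [-0.1, -0.2, -1.0]
grip_width: 0.0495
grip_force: 4.7
```

Call:
move_arm(series="-5 30 0 0 0 0;-10 60 0 0 0 0;-15 90 0 0 0 0;-20 120 0 0 0 0;-25 150 0 0 0 0;-28 170 0 0 0 0;-30 182 0 0 0 0;-30 185 0 0 0 0")

```text
time: 7.72
position: [0.5642, 0.1121, 0.1246]
tool_rot: [-0.001, 1.0, 0.0, 0.0]
ft_force: [-0.4, -0.2, -1.6]
grip_width: 0.0494
grip_force: 4.7
```

Run:
```python
from h import *
o=robot.get_obs();print(o["time"],o["position"].round(4),o["grip_width"],o["grip_force"])
for n in("side","top"):
  c=robot.camera(n)
  if n=="top": save(c,"above.png",(200,120,400,270),3.5)
  for t in("tongs","left_tip","right_tip","teat"):
    for d in robot.tip_of(c,t)[:4]: print(n,t,np.round(d["xyz"],3),px(c,d["xyz"]).round(),round(d["p"],2))
```

```text
7.7167 [0.5642 0.1121 0.1246] 0.04936662275662483 4.65944266092265
side tongs [ 0.276  0.238 -0.   ] [199. 246.] 0.84
side tongs [ 0.332 -0.109  0.   ] [283. 337.] 0.76
side tongs [0.563 0.111 0.1  ] [333. 203.] 0.72
side left_tip [0.169 0.302 0.013] [144. 240.] 0.89
side left_tip [ 0.452 -0.051  0.015] [324. 291.] 0.83
side left_tip [0.661 0.112 0.014] [368. 221.] 0.5
side right_tip [0.233 0.353 0.013] [166. 221.] 0.95
side right_tip [0.661 0.086 0.107] [376. 194.] 0.88
side right_tip [ 0.46  -0.133  0.01 ] [348. 318.] 0.81
side teat [0.662 0.109 0.017] [369. 221.] 0.8
top tongs [ 0.329 -0.106  0.001] [364. 309.] 0.9
top left_tip [ 0.452 -0.05   0.011] [341. 257.] 0.81
```

View pics/above.png

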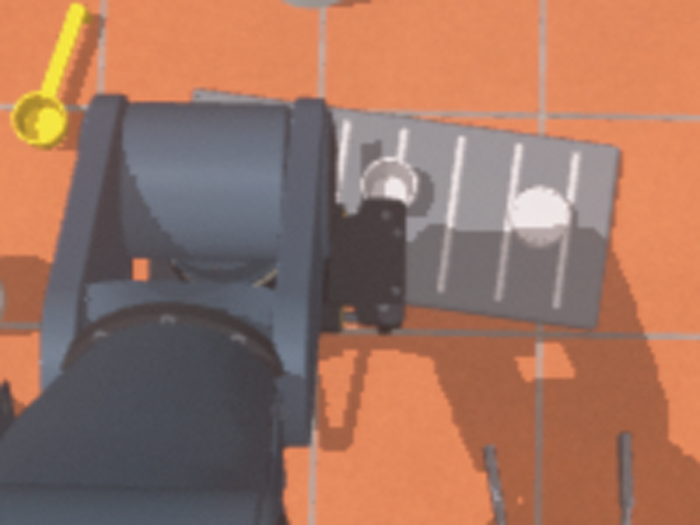

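Call:
move_arm(series="0 -3 8 0 0 0;0 -3 20 0 0 0;0 -3 33 0 0 0;0 -3 46 0 0 0;0 -3 58 0 0 0;0 -3 68 0 0 0;0 -3 76 0 0 0;0 -3 78 0 0 0")

```text
time: 8.88
position: [0.5634, 0.1064, 0.0449]
tool_rot: [0.0, 1.0, -0.0, -0.001]
ft_force: [0.2, 0.1, -0.9]
grip_width: 0.0491
grip_force: 4.7
```

Run:
```python
from h import *
o=robot.get_obs();print(o["time"],o["position"].round(4),o["ft_force"].round(1),o["grip_width"],o["grip_force"])
c=robot.camera("side"); save(c,"down.png",(290,170,450,290),5)
for t in("tongs","left_tip","right_tip","teat"):
    for d in robot.tip_of(c,t)[:4]: print(t,np.round(d["xyz"],3),px(c,d["xyz"]).round(),round(d["p"],2))
```

```text
8.8833 [0.5634 0.1064 0.0449] [ 0.2  0.1 -0.9] 0.049142312574253236 4.6598033656482585
tongs [0.564 0.104 0.024] [335. 232.] 0.93
tongs [0.278 0.239 0.003] [199. 244.] 0.74
tongs [ 0.333 -0.11   0.   ] [283. 337.] 0.59
left_tip [0.168 0.305 0.018] [143. 238.] 0.81
left_tip [ 0.45  -0.054  0.015] [324. 293.] 0.75
right_tip [0.662 0.081 0.03 ] [376. 223.] 0.93
right_tip [ 0.461 -0.134  0.015] [348. 316.] 0.79
right_tip [0.231 0.354 0.014] [165. 221.] 0.69
teat [0.662 0.113 0.015] [368. 221.] 0.62
```

View pics/down.png

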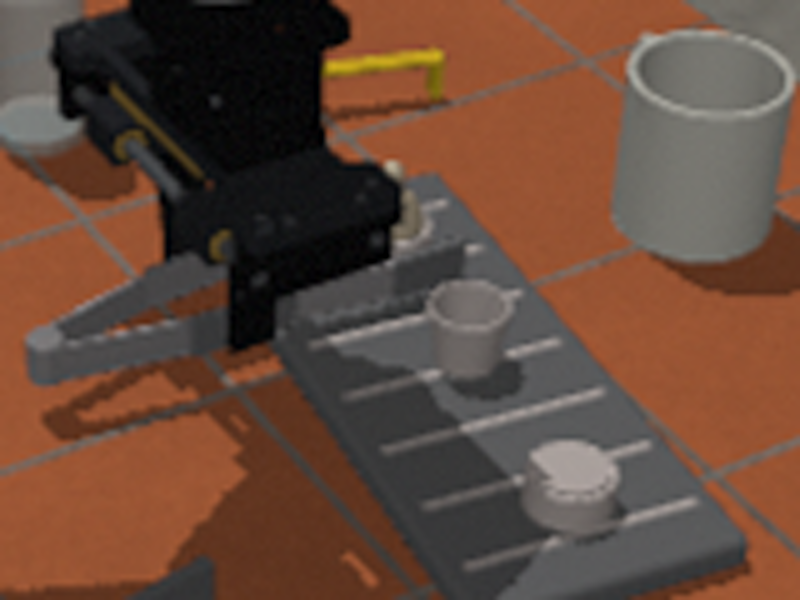

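The side crop shows the right jaw pad at (430,260) in front of the standing teat, whose ring is at (410,235). The tongs are level and touch nothing, so I'll pinch now.

Call:
move_arm(series="0 0 0 0 0 0;0 0 0 0 0 0;0 0 0 0 0 0;0 0 0 0 0 0", jaw=0.49, newtons=25)

```text
time: 9.47
position: [0.5645, 0.1066, 0.0469]
tool_rot: [0.0, 1.0, 0.0, 0.0]
ft_force: [0.4, 1.4, -0.8]
grip_width: 0.0432
grip_force: 6.8
```

Call:
move_arm(series="0 0 0 0 0 0;0 0 0 0 0 0;0 0 0 0 0 0;0 0 0 0 0 0;0 0 0 0 0 0;0 0 0 0 0 0", jaw=0.3, newtons=25)

```text
time: 9.97
position: [0.5644, 0.1066, 0.0466]
tool_rot: [0.0, 1.0, -0.0, 0.0]
ft_force: [-0.1, -0.6, -0.6]
grip_width: 0.0397
grip_force: 24.8
```

Run:
```python
from h import *
o=robot.get_obs();print(o["time"],o["position"].round(4),o["ft_force"].round(1),o["grip_width"],o["grip_force"])
c=robot.camera("side")
for t in("tongs","right_tip","teat"):
    for d in robot.tip_of(c,t)[:3]: print(t,np.round(d["xyz"],3),px(c,d["xyz"]).round(),round(d["p"],2))
```

```text
9.9667 [0.5644 0.1066 0.0466] [-0.1 -0.6 -0.6] 0.0397233700410793 24.811318516731262
tongs [0.561 0.104 0.02 ] [333. 233.] 0.77
tongs [0.276 0.237 0.002] [198. 245.] 0.7
tongs [ 0.332 -0.107 -0.001] [282. 337.] 0.67
right_tip [0.231 0.354 0.016] [165. 220.] 0.96
right_tip [ 0.462 -0.131  0.012] [348. 316.] 0.67
right_tip [ 0.696  0.266 -0.001] [348. 192.] 0.67
teat [0.661 0.107 0.017] [369. 221.] 0.36
```

Call:
move_arm(series="0 0 -4 0 0 0;0 0 -12 0 0 0;0 0 -24 0 0 0;0 0 -38 0 0 0;0 0 -54 0 0 0;0 0 -70 0 0 0;0 0 -86 0 0 0;0 0 -102 0 0 0")

```text
time: 10.83
position: [0.5641, 0.1066, 0.1506]
tool_rot: [0.0, 1.0, -0.0, 0.0]
ft_force: [-0.3, -0.9, -1.5]
grip_width: 0.04
grip_force: 24.8
```

Call:
move_arm(series="0 0 -14 0 0 0;0 0 -26 0 0 0;0 0 -36 0 0 0;0 0 -41 0 0 0;0 0 -43 0 0 0;0 0 -43 0 0 0")

```text
time: 11.33
position: [0.5643, 0.1066, 0.1921]
tool_rot: [0.0, 1.0, -0.0, 0.0]
ft_force: [0.8, 0.4, -2.3]
grip_width: 0.0396
grip_force: 24.8
```

Run:
```python
from h import *
o=robot.get_obs();print(o["time"],o["position"].round(4),o["ft_force"].round(1),o["grip_width"],o["grip_force"])
for n in("side","top"):
  c=robot.camera(n); 
  if n=="side": save(c,"pinch.png",(250,100,450,250),4)
  for t in("tongs","right_tip","teat","mouth"):
    for d in robot.tip_of(c,t)[:3]: print(n,t,np.round(d["xyz"],3),px(c,d["xyz"]).round(),round(d["p"],2))
```

```text
11.3333 [0.5643 0.1066 0.1921] [ 0.8  0.4 -2.3] 0.03961407304351558 24.804477095603943
side tongs [ 0.277  0.237 -0.001] [199. 246.] 0.96
side tongs [ 0.33  -0.108 -0.002] [282. 338.] 0.76
side tongs [0.56 0.1  0.17] [334. 179.] 0.67
side right_tip [0.232 0.356 0.015] [166. 220.] 0.88
side right_tip [0.66  0.087 0.175] [377. 168.] 0.76
side right_tip [ 0.46  -0.132  0.015] [347. 316.] 0.71
side teat [0.663 0.109 0.16 ] [372. 169.] 0.62
side mouth [0.485 0.414 0.123] [249. 146.] 0.94
side mouth [0.47  0.326 0.125] [257. 162.] 0.75
top tongs [ 0.332 -0.106  0.001] [364. 308.] 0.9
top right_tip [ 0.461 -0.136  0.009] [377. 254.] 0.89
top right_tip [0.649 0.028 0.016] [310. 175.] 0.48
top mouth [0.492 0.418 0.122] [131. 231.] 0.8
top mouth [0.473 0.326 0.126] [172. 241.] 0.68
```

View pics/pinch.png

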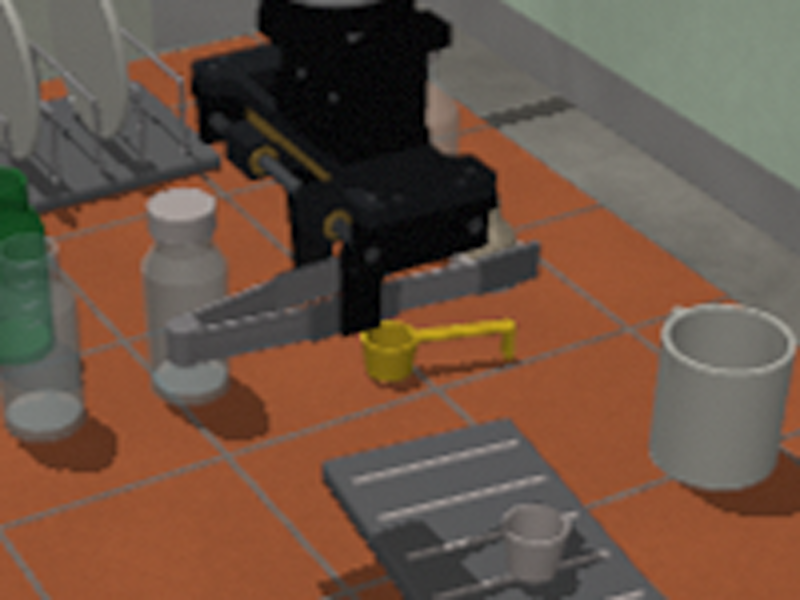

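The crop shows the teat lifted upright behind the right jaw, with its dome at (500,235); the tray spot is empty. Next I'll move over the open glass bottle's mouth at (0.4715, 0.325).

Call:
move_arm(series="4 4 0 0 0 0;12 14 0 0 0 0;25 28 0 0 0 0;40 46 0 0 0 0;56 64 0 0 0 0;72 82 0 0 0 0;88 100 0 0 0 0;104 118 0 0 0 0")

```text
time: 12.5
position: [0.4583, 0.226, 0.1917]
tool_rot: [0.0, 1.0, 0.0, -0.0]
ft_force: [-0.4, 0.8, -1.0]
grip_width: 0.0397
grip_force: 24.8
```

Call:
move_arm(series="16 18 0 0 0 0;32 36 0 0 0 0;48 54 0 0 0 0;62 71 0 0 0 0;73 84 0 0 0 0;81 93 0 0 0 0;86 98 0 0 0 0;86 98 0 0 0 0")

```text
time: 13.17
position: [0.3729, 0.3234, 0.1916]
tool_rot: [-0.001, 1.0, -0.0, -0.0]
ft_force: [-0.4, 0.3, -1.1]
grip_width: 0.04
grip_force: 24.8
```

Call:
move_arm(series="0 0 0 0 0 0;0 0 0 0 0 0;0 0 0 0 0 0;0 0 0 0 0 0")

```text
time: 13.5
position: [0.375, 0.3221, 0.1915]
tool_rot: [0.001, 1.0, -0.0, 0.0]
ft_force: [0.1, -0.0, -0.9]
grip_width: 0.0399
grip_force: 24.8
```

Run:
```python
from h import *
o=robot.get_obs();print(o["time"],o["position"].round(4),o["ft_force"].round(1),o["grip_width"],o["grip_force"])
for n in("top","side"):
  c=robot.camera(n); save(c,"over_%s.png"%n,(180,70,340,230),3.7) if n=="side" else 0
  for t in("tongs","left_tip","right_tip","teat","mouth"):
    for d in robot.tip_of(c,t)[:3]: print(n,t,np.round(d["xyz"],3),px(c,d["xyz"]).round(),round(d["p"],2))
```

```text
13.5 [0.375  0.3221 0.1915] [ 0.1 -0.  -0.9] 0.03985666013532911 24.804411828517914
top tongs [0.279 0.228 0.001] [223. 328.] 0.97
top tongs [ 0.332 -0.106  0.   ] [364. 308.] 0.88
top tongs [0.648 0.027 0.012] [310. 176.] 0.47
top left_tip [ 0.453 -0.053  0.009] [343. 257.] 0.82
top left_tip [0.168 0.304 0.014] [187. 376.] 0.79
top left_tip [0.469 0.345 0.179] [156. 240.] 0.62
top right_tip [ 0.455 -0.137  0.012] [378. 256.] 0.84
top right_tip [0.474 0.303 0.178] [176. 237.] 0.59
top right_tip [0.237 0.36  0.015] [165. 346.] 0.57
top teat [0.469 0.325 0.162] [168. 241.] 0.6
top mouth [0.491 0.42  0.123] [130. 232.] 0.94
top mouth [0.468 0.324 0.126] [172. 243.] 0.9
top mouth [0.472 0.345 0.179] [156. 238.] 0.52
side tongs [0.37  0.315 0.166] [216. 158.] 0.8
side tongs [0.277 0.238 0.001] [199. 245.] 0.75
side tongs [ 0.332 -0.11  -0.001] [283. 338.] 0.6
side left_tip [ 0.451 -0.051  0.018] [324. 291.] 0.91
side left_tip [0.467 0.344 0.176] [250. 140.] 0.9
side left_tip [0.168 0.304 0.017] [143. 239.] 0.86
side right_tip [0.234 0.354 0.013] [167. 221.] 0.85
side right_tip [0.472 0.306 0.176] [259. 146.] 0.78
side right_tip [ 0.463 -0.131  0.014] [348. 315.] 0.72
side teat [0.474 0.323 0.16 ] [257. 149.] 0.66
side mouth [0.468 0.326 0.121] [256. 163.] 0.83
side mouth [0.487 0.414 0.124] [250. 145.] 0.63
```

View pics/over_side.png

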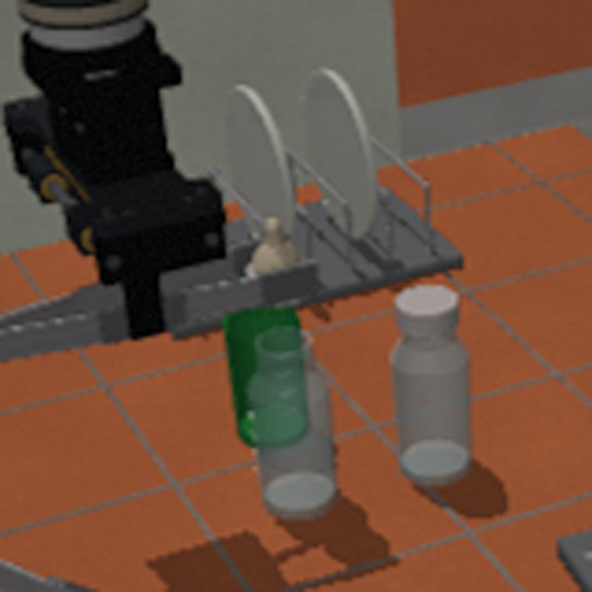

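The crop shows the teat upright at (273,250), right above the clear bottle's mouth at (285,345). It measures (0.471, 0.324, 0.161) against the mouth at (0.470, 0.325, 0.125), so it is centred about 36 mm above. Handing in.

```bash
python3 -c "
from rig import robot
print(robot.hand_in())"
```

```text
the job is handed in; nothing more can be done
None
```

I handed the job in with the smallest tongs still gripped and the teat held upright, centred within about 2 mm over the open glass bottle's mouth and about 36 mm above it; no verdict came back.

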